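Set the vibrating table's strength ring

ROBOT

A 7-joint arm with a two-finger parallel gripper is mounted at the origin on the work surface. World frame = base frame: x ahead of the robot, y to its left, z up, the work surface at z = 0. Lengths are in m, angles in rad, forces in N, time in s.
With the tool pointing down it reaches from about 0.425 to 0.825 m from the base axis. Payload 3.6 kg.
Tool frame: the origin (TCP) lies on the centre line of the jaws, within the pads' length; the fingertips stand bot.tips_ahead ahead of it and the grasp point (between the pads) is the TCP (bot.tips_ahead is the distance from the TCP to the fingertips, in m); z points along the fingers, y is the line along which they close (so a half turn about z gives the same grasp; the last joint's range is limited). The gripper opens to 85 mm and grips with 20 to 120 N. Pads are 22 mm wide; open, the fingers measure 114 mm over their backs; the gripper's body (76 mm by 85 mm) begins 54 mm behind the grasp point. The pads swing forward as they close: fully open they stand 13 mm farther back than shut.
Start: joints at [1.198, 0.615, -0.013, 1.423, 0.008, 1.103, -0.04], TCP at [0.221, -0.611, 0.25] pointing down, gripper open.
Joint ranges: [-3.12, 3.12], [-0.3, 2.06], [-1.34, 1.32], [0.26, 2.42], [-1.36, 4.5], [0.01, 1.98], [-2.84, 2.84]. Speed limits (rad/s): [2.79, 2.79, 3.14, 3.14, 3.14, 3.14, 3.14].

INTERFACE

Orientations are given as a unit quaternion [w, x, y, z].
In Python, from rig import bot gives the robot as it stands.
- The arm moves only by the tool carry_out, never from a script. Its argument "motion" is one flat list of numbers, 7 for each row, row after row: the shift along the tool's x, y, z in cm, then the turn, a rotation vector about the tool's x, y, z in rad, then the opening, from 0 (shut) to 1 (fully open). In form: [x, y, z, rx, ry, rz, jaw, x, y, z, rx, ry, rz, jaw, ...]. A call has 1 to 12 rows; each row shifts and turns the commanded pose from where the row before left it, along the tool's axes as they then stand; what a row does not reach is not made up. A row lasts 1/12 s, in which the tool goes at most 41.7 mm and 7.16 degrees, less where a joint would pass 70% of its speed; a pose out of reach is approached as far as the arm can. A call is refused whole if a number of a shift passes 4.17 or a number of a turn 0.125, either way. A call with a gripper value outside its range is refused whole. The fingers move at their own pace and stop on an object; the grip force is fixed at half the most. Time passes only in rows, so rows that do not move let the fingers close. It gives the time, the measured TCP pose, the force, the opening and the grip force at its end, in the units of the state.
- bot.sense(): the state, without advancing time (a new reading comes with each control period).
- bot.grab_frame(name): name is "scene" or "top"; returns a dict with "color" (384x512x3 uint8, blue, green, red), "camera_matrix" (3x3 intrinsics, pixels), "world_to_cam" (4x4, takes a point from world to camera coordinates). Camera axes: x right, y down, z forward; pixel columns grow to the right and rows downward; lengths in m; the calibration is good to about 2 mm. A picture is of the moment at which its call begins. There is no depth.
- bot.finish_job(): hands the job in; it is judged then, once.
The state is a dict: "time_s": time; "joints": joint angles; "dq": joint speeds; "effort": joint torques, N m; "eef_pos": TCP position; "tcp_rot": TCP orientation; "force": force on the tool from outside, world axes, zero at the start; "ft_torque": the same for the moment, N m; "gripper_width": opening from 0.0 (shut) to 1.0 (fully open); "grip_force": force on a finger pad.
Only numpy, scipy, OpenCV 4.12 (cv2) and the standard library are available. Lean on these libraries where they do the work, as an engineer would, in place of code of your own. Each camera call takes 0.05 s, during which the arm holds its last target. There are 200 camera calls.

TASK

Set the strength of the vibrating table for the next mould: on the control unit with the blue dial, turn only the blue outer ring clockwise until its white line points at the red mark on the panel, then let go. Leave the small black cap in the middle of that ring as it is set, and do not turn the green ring of the dryer's unit.

Things in the scene. Friction and masses are not known exactly. Their poses are not given: they have to be found in the camera images.
- shaker_ring (a joint): Angle in rad of the blue outer ring on its unit; it grows clockwise seen from above. It starts between 0.7 and 1.4; at 2.0 the ring's white line points at the red mark. Its stops are at 0 and 3.6. It turns against a light, even friction (0.08 N m) and stays where it is left.
- shaker_ring_axis (a point): On the upright axis of the blue ring, half-way up it, 96 mm above the bench. The ring is round, 54 mm across, 28 mm tall (82 to 110 mm above the bench), gripped at any yaw, on a grey unit (170 x 160 mm, top at 71 mm, fixed). A white line 5 mm wide runs over its top and side. The red mark, a 22 x 7 mm bar on the white dial plate, lies on this frame's +x side of the ring.
- shaker_cap_mark (a point): Tip of the yellow line on the rim of the black inner cap, at its top edge, 126 mm above the bench. The cap is 24 mm in diameter and stands 16 mm out of the top of the blue ring, on the same axis; it turns separately from the ring, very easily, and starts at any angle within 80 degrees of the side of the red mark.
- dryer_ring_mark (a point): Outer end of the white line on the top edge of the green ring, 27 mm from that ring's axis, 110 mm above the bench. The dryer's unit is the same as the blue one in all but colour, with a red mark and a black cap of its own; it stands beside it, and the two may be either way round.

How it is judged:
By the outcome, as a careful person would: the job done as asked, in the order asked, and still so for the second after the job is handed in, with the robot touching nothing.
It also fails if it takes over 32 s, if anything falls off the work surface, if the arm or the gripper's body presses on something with over 40 N, if the wrist force passes 120 N, or if a joint passes its speed limit or range.

## Working session

There is one attempt and no reset: what is moved stays moved. The work goes in short steps, Python scripts to look and compute and a tool call to move; the robot and the scene stay as the last step left them, time stands still between calls to the robot, and variables do not carry over. Pictures are saved under pics/ and viewed, at most 10 in all, crops included, and the job is handed in when it is done.

Besides the shell and the picture viewer there is one more tool, called after "Call:" as name(argument=value, ...) on one line, values as JSON. carry_out: Moves the arm, as the interface text tells. Its arguments: {"type":"object","properties":{"motion":{"type":"array","items":{"type":"number"}}},"required":["motion"]}

```bash
mkdir -p pics; ls; python3 - <<'E'
from rig import bot
import cv2,numpy as np
for n in("top","scene"):
    f=bot.grab_frame(n);cv2.imwrite(f"pics/{n}0.png",f["color"]);np.savez(f"pics/{n}0.npz",**f)
    print(n,f["camera_matrix"].tolist(),np.round(f["world_to_cam"],3).tolist())
print(bot.tips_ahead,bot.sense())
E
```

```text
pics
top [[364.2087026846107, 0.0, 257.610024915552], [0.0, 364.2087026846107, 193.1898060834467], [0.0, 0.0, 1.0]] [[-0.002, -1.0, 0.009, 0.002], [-0.987, 0.001, -0.162, 0.566], [0.162, -0.009, -0.987, 0.863], [0.0, 0.0, 0.0, 1.0]]
scene [[485.38125031663225, 0.0, 250.99079295472598], [0.0, 485.38125031663225, 190.1249941568805], [0.0, 0.0, 1.0]] [[0.564, 0.825, -0.015, -0.314], [0.595, -0.419, -0.686, -0.233], [-0.572, 0.378, -0.728, 1.523], [0.0, 0.0, 0.0, 1.0]]
0.019 {'time_s': 0.1, 'joints': array([ 1.19748539,  0.6158665 , -0.01265508,  1.42475731,  0.00806711,
        1.10338635, -0.04042845]), 'dq': array([ 0.0009352 , -0.00247016, -0.00032356, -0.00428733, -0.00214302,
        0.00103501,  0.00016032]), 'effort': array([ 1.41116412e-03, -4.70383930e+01,  2.60185478e-01, -1.71570522e+01,
        1.00388718e-02,  5.88292300e-03,  9.76566582e-06]), 'eef_pos': array([ 0.22075388, -0.61067701,  0.24921906]), 'tcp_rot': array([-1.16856519e-03,  9.84997573e-01,  1.72564126e-01, -1.93874248e-04]), 'force': array([0.31658821, 0.21181109, 0.30836978]), 'ft_torque': array([ 0.0061214 ,  0.00780218, -0.00729177]), 'grip_force': 0.0, 'gripper_width': 0.9977873732109612}
```

View pics/top0.png

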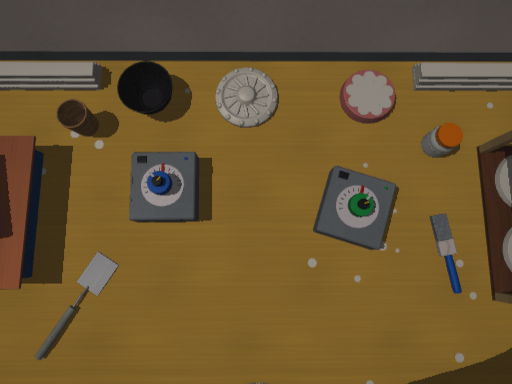

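View pics/scene0.png

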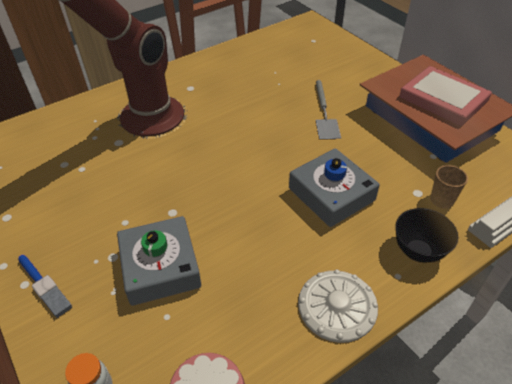

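The top view shows the blue unit with its ring at about (159,183) and the red mark at about (163,168). The green unit is at (362,205). In the scene view the blue ring is at (336,170). Next I'll enlarge the blue unit and measure it.

```bash
cat > h.py <<'E'
import cv2,numpy as np
def ray(f,uv,z):
    "pixel -> world point on plane z"
    T=f["world_to_cam"];K=f["camera_matrix"];R=T[:3,:3]
    c=-R.T@T[:3,3];d=R.T@np.linalg.solve(K,[uv[0],uv[1],1.])
    return c+d*(z-c[2])/d[2]
def px(f,p):
    q=f["world_to_cam"][:3]@np.append(p,1);q=f["camera_matrix"]@q;return q[:2]/q[2]
def mask(f,name,box):
    h=cv2.cvtColor(f["color"],cv2.COLOR_BGR2HSV);H,S,V=cv2.split(h)
    m={"blue":(abs(H.astype(int)-113)<12)&(S>140)&(V>50),"red":((H<8)|(H>172))&(S>130)&(V>80),
       "yellow":(abs(H.astype(int)-27)<8)&(S>110)&(V>110),"white":(S<60)&(V>150)}[name]
    o=np.zeros(H.shape,bool);x0,y0,x1,y1=box;o[y0:y1,x0:x1]=m[y0:y1,x0:x1];return o
def cen(m):
    y,x=np.nonzero(m);return np.array([x.mean(),y.mean()]),len(x)
E
python3 - <<'E'
from h import *
t=np.load("pics/top0.npz");s=np.load("pics/scene0.npz")
a=cv2.resize(t["color"][160:210,135:190],None,fx=7,fy=7,interpolation=cv2.INTER_CUBIC)
b=cv2.resize(s["color"][150:200,305:360],None,fx=7,fy=7,interpolation=cv2.INTER_CUBIC)
cv2.imwrite("pics/crop0.png",np.hstack([a,b]))
for n,f,box in(("t",t,(140,160,186,206)),("s",s,(310,150,365,195))):
    for c,z in(("blue",.096),("red",.073),("yellow",.126)):
        m=mask(f,c,box)
        if m.any():
            u,k=cen(m);print(n,c,u.round(1),k,ray(f,u,z).round(4))
E
```

```text
t blue [159.2 182.7] 295 [0.5833 0.2339 0.096 ]
t red [162.5 167. ] 14 [0.6268 0.2335 0.073 ]
t yellow [158. 178.] 3 [0.5883 0.2291 0.126 ]
s blue [334.3 171. ] 267 [0.5861 0.2318 0.096 ]
s red [345.5 186.3] 10 [0.6266 0.2363 0.073 ]
s yellow [346.8 157.9] 17 [0.5902 0.2641 0.126 ]
```

View pics/crop0.png

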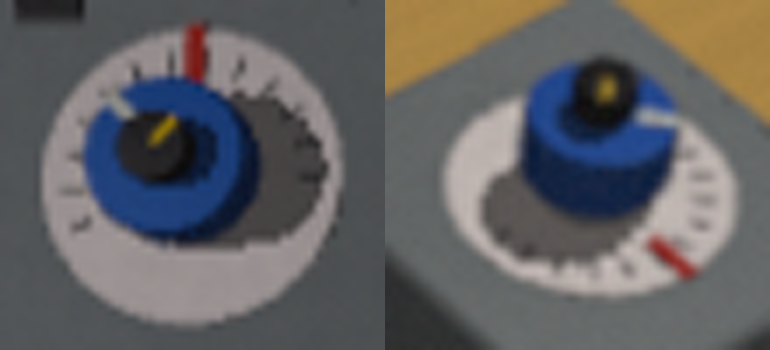

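The top crop shows the blue ring's top face centred near (158,183). The white line points up and left, about 40° counterclockwise of the red mark at (163,168). The cap's yellow line points slightly right of the mark. I'll refine the axis and angles while starting the transfer arc.

```bash
cat >> h.py <<'E'
def angles(f,box,c,say=True):
    "bearing (rad, ccw from above, world) of red mark, white ring line (z=.110), about axis c"
    out={}
    for n,z,r in(("red",.073,(.033,.056)),("white",.110,(.014,.0265)),("yellow",.126,(0,.0125))):
        m=mask(f,n,box);y,x=np.nonzero(m)
        P=np.array([ray(f,(a,b),z)[:2]-c for a,b in zip(x,y)]).reshape(-1,2)
        d=np.hypot(*P.T);k=(d>r[0])&(d<r[1])
        if k.any():
            q=P[k].mean(0);out[n]=(round(float(np.arctan2(q[1],q[0])),3),int(k.sum()),q.round(4).tolist())
    return out
E
python3 - <<'E'
from h import *
for n,box in(("top",(140,160,186,206)),("scene",(310,150,365,200))):
    f=np.load(f"pics/{n}0.npz")
    h=cv2.cvtColor(f["color"],cv2.COLOR_BGR2HSV)
    # unit-mounted dial plate: low-saturation bright + everything inside hull
    x0,y0,x1,y1=box
    m=mask(f,"blue",box);
    v=h[...,2][m];thr,_=cv2.threshold(v.reshape(-1,1),0,255,cv2.THRESH_OTSU)
    tm=(m&(h[...,2]>thr)).astype(np.uint8)
    def hullfit(m,z):
        y,x=np.nonzero(m);hl=cv2.convexHull(np.stack([x,y],1).astype(np.int32))[:,0]
        P=np.array([ray(f,p,z)[:2] for p in hl])
        (c,r)=cv2.minEnclosingCircle((P*1000).astype(np.float32));return np.round(c,1),round(r,1)
    print(n,"top face",thr,hullfit(tm,.110),"dial",hullfit(((h[...,1]<70)&(h[...,2]>130)&(np.indices(m.shape)[1]>=x0)&(np.indices(m.shape)[1]<x1)&(np.indices(m.shape)[0]>=y0)&(np.indices(m.shape)[0]<y1)),.073))
    for c in((.583,.234),(.585,.2325)): print(angles(f,box,np.array(c)))
E
```

```text
top top face 90.0 (array([582.9, 232.9]), 25.7) dial (array([582.9, 233.3]), 51.2)
{'red': (-0.011, 14, [0.0438, -0.0005]), 'yellow': (-0.749, 3, [0.0053, -0.0049])}
{'red': (0.024, 14, [0.0418, 0.001]), 'yellow': (-0.804, 3, [0.0033, -0.0034])}
scene top face 96.0 (array([584.4, 235.1]), 25.8) dial (array([584.2, 234.9]), 53.2)
{'red': (0.052, 10, [0.0435, 0.0023]), 'white': (0.906, 5, [0.0136, 0.0174]), 'yellow': (-0.256, 3, [0.0043, -0.0011])}
{'red': (0.09, 10, [0.0415, 0.0038]), 'white': (1.019, 5, [0.0116, 0.0189]), 'yellow': (0.164, 3, [0.0023, 0.0004])}
```

Call:
carry_out(motion=[3.95,0,0,0,0,-0.0617,1,3.95,0,0,0,0,-0.0617,1,3.95,0,0,0,0,-0.0617,1,3.95,0,0,0,0,-0.0617,1,3.95,0,0,0,0,-0.0617,1,3.95,0,0,0,0,-0.0617,1,3.95,0,0,0,0,-0.0617,1,3.95,0,0,0,0,-0.0617,1,3.95,0,0,0,0,-0.0617,1,3.95,0,0,0,0,-0.0617,1,3.95,0,0,0,0,-0.0617,1,3.95,0,0,0,0,-0.0617,1])

```text
time_s: 1.1
eef_pos: [0.5803, -0.3162, 0.2496]
tcp_rot: [-0.0, 0.855, 0.518, -0.0]
force: [0.4, -0.4, 0.5]
gripper_width: 0.997
grip_force: 0.0
```

Call:
carry_out(motion=[3.95,0,0,0,0,-0.0617,1,3.95,0,0,0,0,-0.0617,1,3.95,0,0,0,0,-0.0617,1,3.95,0,0,0,0,-0.0617,1,3.95,0,0,0,0,-0.0617,1,3.95,0,0,0,0,-0.0617,1,3.95,0,0,0,0,-0.0617,1,3.95,0,0,0,0,-0.0617,1,3.95,0,0,0,0,-0.0617,1,3.95,0,0,0,0,-0.0617,1,3.95,0,0,0,0,-0.0617,1,0,0,0,0,0,0,1])

```text
time_s: 2.1
eef_pos: [0.6503, 0.1157, 0.2503]
tcp_rot: [-0.005, 0.628, 0.778, 0.003]
force: [-0.3, 1.7, 0.9]
gripper_width: 1.002
grip_force: 0.0
```

```bash
cat >> h.py <<'E'
def line(f,box,c):
    "ring line bearing: low-saturation pixels (against blue) on top-face annulus, saturation weighted"
    S=cv2.cvtColor(f["color"],cv2.COLOR_BGR2HSV)[...,1].astype(float);V=f["color"].max(2).astype(float)
    x0,y0,x1,y1=box;A=np.zeros(2);n=0
    for y in range(y0,y1):
        for x in range(x0,x1):
            p=ray(f,(x,y),.110)[:2]-c;d=np.hypot(*p)
            if .016<d<.024:
                w=max(0,f["color"][y,x,2]-70.);A+=w*p;n+=w>0
    return round(float(np.arctan2(A[1],A[0])),3),n
def totool(dp):
    from rig import bot
    from scipy.spatial.transform import Rotation as Ro
    s=bot.sense();w,x,y,z=s["tcp_rot"]
    return Ro.from_quat([x,y,z,w]).inv().apply(np.array(dp)-s["eef_pos"])*100,Ro.from_quat([x,y,z,w]).as_matrix().round(3),s
E
python3 - <<'E'
from h import *
for n,box,c in(("top",(140,160,186,206),(.583,.233)),("scene",(310,150,365,200),(.5843,.235))):
    print(n,line(np.load(f"pics/{n}0.npz"),box,np.array(c)),angles(np.load(f"pics/{n}0.npz"),box,np.array(c)))
d,R,s=totool((.5835,.234,.20));print(d,R.tolist(),s["joints"].round(3),s["eef_pos"],s["force"])
E
```

```text
top (0.751, np.int64(7)) {'red': (0.012, 14, [0.0438, 0.0005]), 'yellow': (-0.639, 3, [0.0053, -0.0039])}
scene (0.972, np.int64(13)) {'red': (0.03, 10, [0.0422, 0.0013]), 'white': (0.926, 5, [0.0123, 0.0164]), 'yellow': (-0.617, 3, [0.003, -0.0021])}
[12.91362117 -4.02206476  5.17664825] [[-0.211, 0.977, -0.003], [0.977, 0.211, 0.011], [0.011, -0.001, -1.0]] [ 0.016  0.661 -0.405  1.38   0.255  1.153 -0.203] [0.65027419 0.11573223 0.25027497] [-0.27336282  1.70483677  0.88954645]
```

Call:
carry_out(motion=[2.58,-0.8,1.0,0,0,0,1,2.58,-0.8,1.0,0,0,0,1,2.58,-0.8,1.0,0,0,0,1,2.58,-0.8,1.0,0,0,0,1,2.58,-0.8,1.0,0,0,0,1,0,0,0,0,0,0,1,0,0,0,0,0,0,1,0,0,0,0,0,0,1])

```text
time_s: 2.77
eef_pos: [0.5899, 0.2197, 0.2001]
tcp_rot: [0.0, 0.635, 0.772, -0.001]
force: [0.9, 0.3, -0.1]
gripper_width: 1.001
grip_force: 0.0
```

```bash
python3 - <<'E'
from h import *
from rig import bot
d,R,s=totool((.5835,.234,.10));print(d,R.tolist(),s["joints"].round(3),s["eef_pos"],s["force"])
a=bot.grab_frame("scene");cv2.imwrite("pics/s1.png",cv2.resize(a["color"][90:220,270:410],None,fx=4,fy=4))
E
```

```text
[ 1.53784753 -0.34619983 10.01115609] [[-0.193, 0.981, 0.0], [0.981, 0.193, -0.001], [-0.001, -0.0, -1.0]] [-0.169  0.656 -0.383  1.543  0.276  0.997 -0.436] [0.589857   0.21972222 0.20013262] [ 0.93512832  0.28326912 -0.10866908]
```

View pics/s1.png

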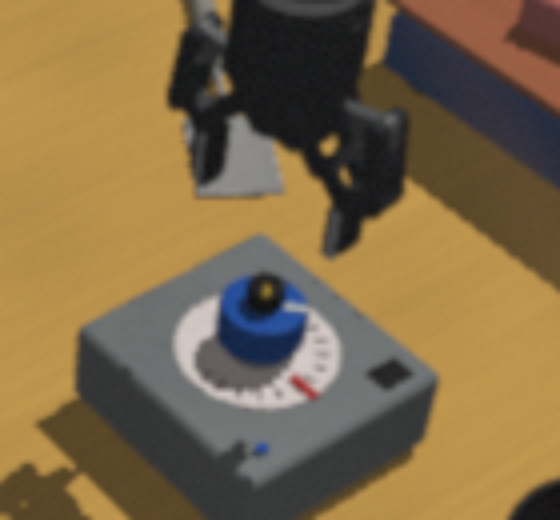

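The gripper hangs open above the unit, with the blue ring clear at crop (262,330). I'll centre over it and descend.

Call:
carry_out(motion=[0.8,-0.2,0,0,0,0,1,0.74,-0.15,0.5,0,0,0,1,0,0,2.0,0,0,0,1,0,0,2.0,0,0,0,1,0,0,1.5,0,0,0,1,0,0,1.5,0,0,0,1,0,0,1.5,0,0,0,1,0,0,1.0,0,0,0,1,0,0,0,0,0,0,1,0,0,0,0,0,0,1])

```text
time_s: 3.65
eef_pos: [0.5827, 0.2355, 0.1001]
tcp_rot: [-0.0, 0.635, 0.773, -0.0]
force: [-0.5, 0.5, 0.8]
gripper_width: 0.998
grip_force: 0.0
```

```bash
python3 - <<'E'
from h import *
from rig import bot
d,R,s=totool((.5835,.234,.10));print(d,R.tolist(),s["eef_pos"],s["force"])
a=bot.grab_frame("scene");b=bot.grab_frame("top");cv2.imwrite("pics/s2.png",np.hstack([cv2.resize(a["color"][120:210,290:380],None,fx=4,fy=4),cv2.resize(b["color"][140:230,115:205],None,fx=4,fy=4)]))
E
```

```text
[-0.15892803  0.04508824  0.00535043] [[-0.194, 0.981, -0.001], [0.981, 0.194, 0.0], [0.0, -0.001, -1.0]] [0.58274953 0.23547168 0.10005417] [-0.52911766  0.50178296  0.8499841 ]
```

View pics/s2.png

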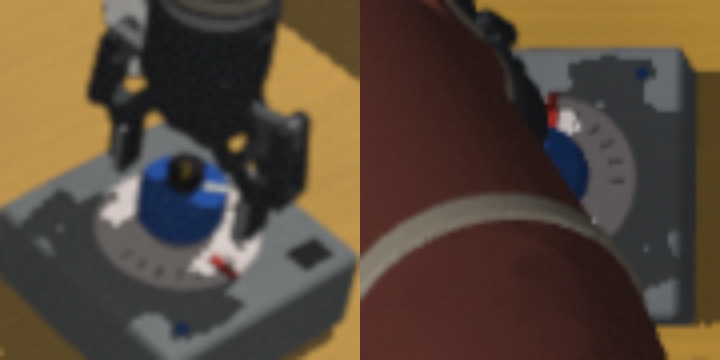

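The fingers straddle the ring and stand clear of the cap. I'll close with a small centring nudge.

Call:
carry_out(motion=[-0.16,0.05,0,0,0,0,1,0,0,0,0,0,0,0.5,0,0,0,0,0,0,0.5,0,0,0,0,0,0,0.5,0,0,0,0,0,0,0.5,0,0,0,0,0,0,0.5])

```text
time_s: 4.25
eef_pos: [0.5828, 0.2335, 0.1013]
tcp_rot: [-0.0, 0.635, 0.773, -0.001]
force: [-2.1, -1.2, 5.0]
gripper_width: 0.611
grip_force: 63.2
```

```bash
python3 - <<'E'
from h import *
from rig import bot
s=bot.sense();print({k:np.round(s[k],3) for k in("joints","eef_pos","force","ft_torque","gripper_width","grip_force")})
E
```

```text
{'joints': array([-0.216,  0.769, -0.342,  1.635,  0.332,  0.797, -0.508]), 'eef_pos': array([0.583, 0.233, 0.101]), 'force': array([-2.122, -1.19 ,  4.964]), 'ft_torque': array([-0.326,  0.651, -0.061]), 'gripper_width': np.float64(0.611), 'grip_force': np.float64(63.241)}
```

Gripped at 0.61 opening with small forces. Next I'll turn it clockwise (tool +rz) by 0.75 rad.

Call:
carry_out(motion=[0,0,0,0,0,0.075,0.5,0,0,0,0,0,0.075,0.5,0,0,0,0,0,0.075,0.5,0,0,0,0,0,0.075,0.5,0,0,0,0,0,0.075,0.5,0,0,0,0,0,0.075,0.5,0,0,0,0,0,0.075,0.5,0,0,0,0,0,0.075,0.5,0,0,0,0,0,0.075,0.5,0,0,0,0,0,0.075,0.5,0,0,0,0,0,0,0.5,0,0,0,0,0,0,0.5])

```text
time_s: 5.25
eef_pos: [0.583, 0.2334, 0.1012]
tcp_rot: [0.0, 0.874, 0.487, -0.001]
force: [-1.8, -1.9, 6.4]
gripper_width: 0.611
grip_force: 63.5
```

```bash
python3 - <<'E'
from h import *
from rig import bot
s=bot.sense();print({k:np.round(s[k],3) for k in("joints","eef_pos","tcp_rot","force","ft_torque","gripper_width","grip_force")})
w,x,y,z=s["tcp_rot"];print("yaw",2*np.arctan2(y,x))
a=bot.grab_frame("scene");np.savez("pics/s3.npz",**a);cv2.imwrite("pics/s3.png",cv2.resize(a["color"][120:210,290:380],None,fx=6,fy=6,interpolation=cv2.INTER_CUBIC))
E
```

```text
{'joints': array([-0.337,  0.749, -0.133,  1.639,  0.132,  0.763, -1.085]), 'eef_pos': array([0.583, 0.233, 0.101]), 'tcp_rot': array([ 0.   ,  0.874,  0.487, -0.001]), 'force': array([-1.815, -1.899,  6.359]), 'ft_torque': array([-0.347,  0.661, -0.096]), 'gripper_width': np.float64(0.611), 'grip_force': np.float64(63.521)}
yaw 1.0168589108107515
```

View pics/s3.png

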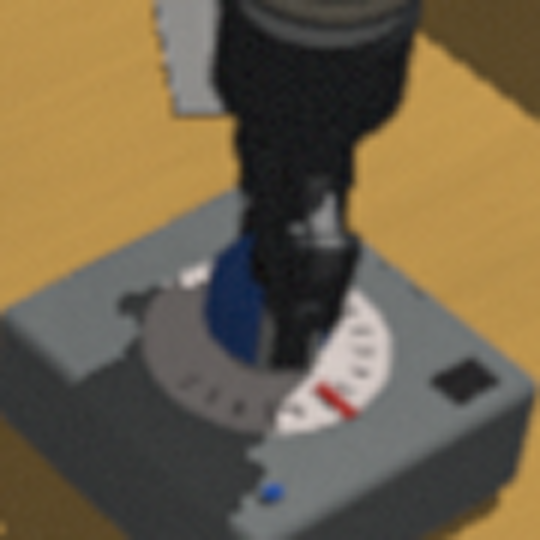

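The ring turned 0.75 rad but the finger hides the line. I'll open, lift and step aside to check.

Call:
carry_out(motion=[0,0,0,0,0,0,1,0,0,0,0,0,0,1,0,0,0,0,0,0,1,0,0,0,0,0,0,1,0,0,0,0,0,0,1,0,0,-2.0,0,0,0,1,0,0,-2.0,0,0,0,1,0,0,-2.0,0,0,0,1,0,0,-2.0,0,0,0,1,0,0,-2.0,0,0,0,1,0,0,0,0,0,0,1])

```text
time_s: 6.22
eef_pos: [0.5862, 0.2351, 0.205]
tcp_rot: [0.0, 0.874, 0.486, 0.005]
force: [-0.6, -0.1, -0.6]
gripper_width: 1.001
grip_force: 0.0
```

Call:
carry_out(motion=[2.1,-2.8,0,0,0,0,1,2.1,-2.8,0,0,0,0,1,2.1,-2.8,0,0,0,0,1,2.1,-2.8,0,0,0,0,1,2.1,-2.8,0,0,0,0,1,2.1,-2.8,0,0,0,0,1,2.1,-2.8,0,0,0,0,1,0,0,0,0,0,0,1,0,0,0,0,0,0,1,0,0,0,0,0,0,1])

```text
time_s: 7.05
eef_pos: [0.4948, 0.4611, 0.1993]
tcp_rot: [0.001, 0.874, 0.486, -0.001]
force: [0.1, 0.9, 0.0]
gripper_width: 0.999
grip_force: 0.0
```

```bash
cat > chk.py <<'E'
from h import *
from rig import bot
import sys
k=sys.argv[1];I=[]
for n,box,c in(("top",(140,160,186,206),(.583,.233)),("scene",(310,150,365,200),(.5843,.235))):
    f=bot.grab_frame(n);np.savez(f"pics/{n}{k}.npz",**f);c=np.array(c)
    print(n,line(f,box,c),angles(f,box,c))
    u,v=px(f,[*c,.1]).astype(int);I.append(cv2.resize(f["color"][v-25:v+25,u-25:u+25],None,fx=8,fy=8,interpolation=cv2.INTER_CUBIC))
cv2.imwrite(f"pics/c{k}.png",np.hstack(I))
d,R,s=totool((.583,.2335,.20));print(d,s["eef_pos"],s["joints"].round(3),s["time_s"])
E
python3 chk.py 4
```

```text
top (0.029, np.int64(10)) {'red': (0.012, 14, [0.0438, 0.0005]), 'yellow': (-0.639, 3, [0.0053, -0.0039])}
scene (0.187, np.int64(12)) {'red': (0.03, 10, [0.0422, 0.0013]), 'white': (0.104, 8, [0.0191, 0.002]), 'yellow': (-0.617, 3, [0.003, -0.0021])}
[-14.59488359  19.35134831   0.0388623 ] [0.49609748 0.45976669 0.19985893] [-0.706  0.706 -0.137  1.397  0.105  1.047 -1.421] 7.15
```

View pics/c4.png

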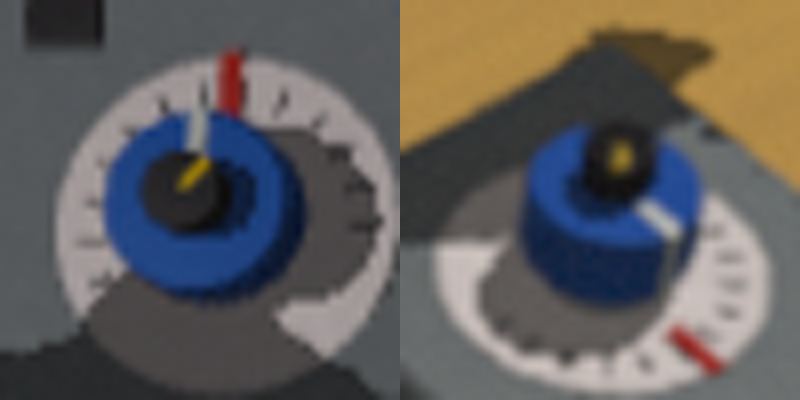

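The line is now close to the red mark: top crop line tip at (202,112), red bar at (232,80). The cap looks unchanged. I'll measure the residual more finely.

```bash
cat > fine.py <<'E'
from h import *
import sys
def fine(f,c0,F=8):
    u0,v0=(px(f,[*c0,.1])-25).astype(int)
    im=cv2.resize(f["color"][v0:v0+50,u0:u0+50],None,fx=F,fy=F,interpolation=cv2.INTER_CUBIC)
    yy,xx=np.mgrid[:50*F,:50*F];U=(xx+.5)/F-.5+u0;V=(yy+.5)/F-.5+v0
    def plane(z):
        A=np.stack([U.ravel(),V.ravel()],1)
        T=f["world_to_cam"];R=T[:3,:3];c=-R.T@T[:3,3]
        d=(R.T@np.linalg.solve(f["camera_matrix"],np.c_[A,np.ones(len(A))].T)).T
        return (c+d*((z-c[2])/d[:,2])[:,None])[:,:2].reshape(*U.shape,2)
    B,G,Rr=[im[...,i].astype(float) for i in range(3)]
    P=plane(.110);D=plane(.073)
    # ring top: rim points = radial crossing of (B-R) along spokes is unreliable at the side; use bright-blue hull
    h=cv2.cvtColor(im,cv2.COLOR_BGR2HSV)
    m=(abs(h[...,0].astype(int)-112)<14)&(h[...,1]>130)&(h[...,2]>105)&(np.hypot(*(P-c0).transpose(2,0,1))<.033)
    y,x=np.nonzero(m);hl=cv2.convexHull(np.stack([x,y],1).astype(np.int32))[:,0]
    Q=(P[hl[:,1],hl[:,0]]*1e4).astype(np.float32);(cc,ax,_)=cv2.fitEllipse(Q);c=np.array(cc)/1e4
    d=P-c;r=np.hypot(d[...,0],d[...,1]);w=np.clip(Rr-70,0,None)*((r>.015)&(r<.025)&(abs(np.arctan2(d[...,1],d[...,0]))<1.5))
    w[w<.3*w.max()]=0
    q=(d*w[...,None]).sum((0,1))/w.sum()
    red=np.clip(Rr-np.maximum(B,G)-40,0,None)
    dr=D-c;rr=np.hypot(dr[...,0],dr[...,1]);red=red*(rr<.06);
    q2=(dr*red[...,None]).sum((0,1))/red.sum()
    C=np.cov(D.reshape(-1,2).T,aweights=red.ravel());e=np.linalg.eigh(C)[1][:,1];e*=np.sign(e[0])
    a=lambda p:round(float(np.arctan2(p[1],p[0])),3)
    print("centre",c.round(4),"diam",np.round(np.array(ax)/10,1),"line",a(q),q.round(4),"red",a(q2),q2.round(4),"red dir",a(e))
for k in sys.argv[1:]:
    for n,c in(("top",(.583,.233)),("scene",(.5843,.235))): print(k,n);fine(np.load(f"pics/{n}{k}.npz"),np.array(c))
E
python3 fine.py 0 4
```

```text
0 top
centre [0.5833 0.2337] diam [50.1 51.7] line 0.739 [0.0157 0.0143] red 0.001 [0.0434 0.    ] red dir 0.04
0 scene
centre [0.584  0.2356] diam [51.1 52.6] line 0.855 [0.013  0.0149] red 0.017 [0.0426 0.0007] red dir -0.025
4 top
centre [0.5832 0.2337] diam [50.9 51.8] line -0.009 [ 0.0202 -0.0002] red 0.002 [0.0439 0.0001] red dir 0.024
4 scene
centre [0.5835 0.2354] diam [51.4 53.7] line 0.081 [0.0199 0.0016] red 0.023 [0.0432 0.001 ] red dir -0.026
```

```bash
python3 - <<'E'
from h import *
f=np.load("pics/scene4.npz");F=8;u0,v0=(px(f,[.5843,.235,.1])-25).astype(int)
im=cv2.resize(f["color"][v0:v0+50,u0:u0+50],None,fx=F,fy=F,interpolation=cv2.INTER_CUBIC).astype(float)
T=f["world_to_cam"];cam=-T[:3,:3].T@T[:3,3]
def az(x,y):
    d=ray(f,((x+.5)/F-.5+u0,(y+.5)/F-.5+v0),0.)-cam;return np.arctan2(d[1],d[0])
# rows of the ring's side: silhouettes in azimuth (vertical planes) and white line
for y in range(196,280,14):
    S=im[y];bl=S[:,0]-S[:,2]; k=np.nonzero(bl>35)[0];k=k[(k>110)&(k<310)]
    seg=np.arange(k.min()+90,k.max());w=np.clip(S[seg,2]-S[seg,2].min()-25,0,None)*(seg<k.max())
    x=(w*seg).sum()/w.sum() if w.sum() else -1
    aL,aR=az(k.min(),y),az(k.max(),y);mid=(aL+aR)/2;half=abs(aL-aR)/2
    R=.027/np.sin(half);t=az(x,y)-mid  # horizontal range to axis; solve circle
    th=np.arcsin(np.clip(R*np.sin(t)/.027,-1,1))-t  # offset from direction towards camera
    print(y,k.min(),k.max(),round(x,1),"range",round(R,3),"axis",np.round(cam[:2]+R*np.array([np.cos(mid),np.sin(mid)]),3),"bearing",round(float((mid+np.pi-th+np.pi)%(2*np.pi)-np.pi),3))
E
```

```text
196 127 303 273.6 range 0.903 axis [0.573 0.247] bearing -0.109
210 129 300 253.7 range 0.926 axis [0.558 0.265] bearing -0.355
224 126 296 264.8 range 0.928 axis [0.556 0.266] bearing -0.15
238 128 262 260.7 range 1.17 axis [0.387 0.44 ] bearing 0.536
252 131 260 -1 range 1.212 axis [0.36  0.471] bearing -2.321
266 140 258 -1 range 1.321 axis [0.287 0.552] bearing -2.322
```

The estimates of the line's offset from the red mark average out near zero (top view -0.01, scene top face +0.06, scene side line about -0.04 rad). The cap reads the same as before, so I'm handing in.

```bash
python3 -c "
from rig import bot
print(bot.finish_job())"
```

```text
the job is handed in; nothing more can be done
None
```

I turned the blue ring about 0.75 rad clockwise, so its white line points at the red mark to within the measuring error of about 0.06 rad. I let go, the cap reads as it did before, I never went near the green ring, and the job is handed in at about 7 s; no verdict was returned.

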